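# Take the blue tray off its keyhole studs for soaking

## Task

The empty blue accessory tray on the bench divider is due for disinfection: slide it along until its hidden keyholes reach their wide ends, take it off its studs without forcing it, and set it down upright inside the stainless soaking pan; do not drop it. Leave the grey tray with the pens hanging and everything else on the bench where it is.

Things in the scene. Friction and masses are not known exactly. Their poses are not given: they have to be found in the camera images.
- blue_tray_mid (a point): Centre, half-way up, of the loose blue plastic tray: an open-topped box 132 mm long (x), 80 deep (y), 80 high, 0.17 to 0.34 kg, hanging on the divider, underside 64 mm above the bench, drooping 2 degrees at most. Axes: x along the panel, +y towards the panel, z up. Inside it is free from y=-34 to y=+23 mm, the top of its floor at z=-36 mm.
- blue_tray_lip (a point): Middle of the blue tray's grip, a thickened lip on the front wall (39 mm from the tray's centre, away from the panel, and 26 mm up): 70 mm long (x), 10 mm thick (y), 28 mm high, its top flush with the tray's top 14 mm above this point. Pinch it front to back. Axes as the tray's.
- blue_tray_keys (a point): Midway between the tray's two sideways keyholes, on its back (hidden). Slots 48 mm long, 64 apart; wide opening (16 long, 20 high) at the -x end, so slide the tray along its +x: 21 to 41 mm, different each time, until the shanks stop firmly at the far edge. The heads only pass 4 to 7 mm back from that stop: there, at the height it hung or up to 3 mm up, it pulls straight off along -y (11 mm frees it).
- divider: Firm upright white panel, 560 mm long (x), 16 thick (y), 185 high; origin mid-underside; two flat feet behind (+y). The trays hang on its -y face on steel shoulder studs 125 mm above the bench: shank 6 mm, head 14 mm across, 4 thick. Narrow slots are 8 mm high; a tray has 1.5 mm of play off the panel. Sliding takes 1 to 5 N if not pressed against it. A third stud pair, at its -x end, is empty.
- pen_tray_mid (a point): Centre, half-way up, of the grey tray: same shape, hung the same way 165 to 215 mm from the blue one, on either side of it, with four pens reaching 128 mm above its underside. To be left hanging.
- pan: Open stainless soaking pan, empty, standing firm: 260 mm (x) by 190 mm (y), 45 mm high, sides 3 mm, floor 3 mm thick, plus a thin rim standing 14 mm out in x and 9 mm in y. Origin at the centre of its underside, z up.
- wash_bottle: Loose white wash bottle with red cap, 66 mm across, 170 mm high, bystander; origin at the centre of its underside.
- slide_box: Loose green microscope-slide box 98 x 84 x 33 mm, bystander; origin at the centre of its underside.
- tube_rack: Loose orange rack with blood tubes, 200 x 75 mm, 95 mm high, bystander; origin at the centre of its underside.
- cassette_a: Loose white test cassette 70 x 20 x 5 mm lying on the bench, bystander; origin at the centre of its underside.
- cassette_b: Another such cassette, bystander.

How it is judged:
By the outcome, as a careful person would: the job done as asked, in the order asked, and still so for the second after the job is handed in, with the robot touching nothing.
It also fails if it takes over 54 s, if anything falls off the work surface, if the arm or the gripper's body presses on something with over 40 N, if the wrist force passes 120 N, or if a joint passes its speed limit or range.

## Robot

A 6-joint arm with a two-finger parallel gripper is mounted at the origin on the work surface. World frame = base frame: x ahead of the robot, y to its left, z up, the work surface at z = 0. Lengths are in m, angles in degrees, forces in N, time in s.
With the tool pointing down it reaches from about 0.325 to 0.775 m from the base axis. Payload 9.3 kg.
Tool frame: the origin (TCP) lies midway between the tips of the shut fingers; the grasp point (between the pads) lies 19 mm behind it (arm.hold_point_z is the distance from the TCP to the grasp point, in m); z points along the fingers, y is the line along which they close (so a half turn about z gives the same grasp; the last joint's range is limited). The gripper opens to 85 mm and grips with 20 to 120 N. Pads are 22 mm wide; open, the fingers measure 114 mm over their backs; the gripper's body (76 mm by 85 mm) begins 54 mm behind the grasp point. The pads swing forward as they close: fully open they stand 13 mm farther back than shut.
Start: joints at [57.147, 14.817, 1.232, 76.415, 0, 81.257], TCP at [0.225, 0.502, 0.231] pointing down, gripper open.
Joint ranges: [-174.27, 174.27], [-52.1, 104.24], [-59.71, 78.15], [-110.17, 111.67], [-87.03, 83.33], [-180, 180]. Speed limits (degrees/s): [127.2, 127.2, 159.86, 180, 180, 180].

## Interface

Orientations are given as a 3x3 rotation matrix whose columns are the frame's x, y, z axes.
In Python, from cell import arm gives the robot as it stands.
- The arm moves only by the shell command python3 -m inch 'ROWS' [OPENING] [FORCE]. ROWS is JSON, a list of rows, each a list of 4 numbers: the shift along the tool's x, y, z in m, then the turn about the tool's z in degrees. In form: [[x, y, z, roll], ...]. A call has 1 to 20 rows; each row is the pose to reach, as a shift and turn from the pose commanded when the call began, along the tool's axes at that moment; what a row does not reach only later rows make up. A row lasts 1/12 s, in which the tool goes at most 41.7 mm and 7.16 degrees, less where a joint would pass 70% of its speed; a pose out of reach is approached as far as the arm can. A call with a gripper value outside its range is refused whole. OPENING is the opening, from 0 (shut) to 1 (fully open), set as the call begins (- or left out, the last holds). The fingers move at their own pace and stop on an object; FORCE is the grip in N (left out, the last holds). Time passes only in rows, so rows that repeat a pose let the fingers close. It gives the time, the measured TCP pose, the force, the opening and the grip force at its end, in the units of the state.
- arm.get_obs(): the state, without advancing time (a new reading comes with each control period).
- arm.snapshot(name): name is "scene" or "top" or "wrist"; returns (picture, depth): 384x512x3 uint8, red, green, blue; 384x512 float32, m along the optical axis (not along the pixel's ray), 0 where there is no reading.
- arm.get_calibration(name): a dict with "fx", "fy", "cx", "cy" (pixels), "rvec" (rotation vector, rad) and "tvec" (3), from world to camera coordinates, as OpenCV has them; the wrist camera has in their place "hand_eye" (4x4, takes a point from camera to tool coordinates, whose origin is the TCP and whose axes are the flange's). Camera axes: x right, y down, z forward; pixel columns grow to the right and rows downward; lengths in m; the calibration is good to about 2 mm. The wrist camera is an equidistant fisheye: a pixel r from the principal point sees the ray r / f radians off the axis. A picture is of the moment at which its call begins: read the wrist's pose just before it. get_calibration takes no time and is no camera call.
- arm.hand_in(): hands the job in; it is judged then, once.
Trained networks look in the newest picture that a camera, given by its name, has taken for a name from the list of things; names that differ only in an ending like _2 or _b are one class to them, and where a whole thing is asked for, a point or a joint stands for the part that bears it (a point fixed in the world has none). Each returns a list of dicts, best first, with "p" (0 to 1); they miss things now and then, are a little off and sometimes report something else, mostly with a low value. They report only what shows in the picture. A call takes as long as a camera call.
- arm.search_frame(camera, target): "xy" ([column, row] in pixels, amid what is visible of it).
The state is a dict: "clock": time; "joints": joint angles; "joint_velocities": joint speeds; "joint_torque": joint torques, N m; "tcp_pos": TCP position; "eef_rot": TCP orientation; "wrist_force": force on the tool from outside, world axes, zero at the start; "moment": the same for the moment, N m; "finger_gap": finger opening in m; "grip_force": force on a finger pad.
Only numpy, scipy, OpenCV 4.12 (cv2) and the standard library are available. Lean on these libraries where they do the work, as an engineer would, in place of code of your own. Each camera call takes 0.05 s, during which the arm holds its last target. There are 200 camera calls.

## Working session

There is one attempt and no reset: what is moved stays moved. The work goes in short steps, Python scripts to look and compute and a shell command to move; the robot and the scene stay as the last step left them, time stands still between calls to the robot, and variables do not carry over. Pictures are saved under pics/ and viewed, at most 10 in all, crops included, and the job is handed in when it is done.

```bash
mkdir -p pics; cat > h.py <<'E'
import numpy as np, cv2
from cell import arm
def cloud(name):
    im,d=arm.snapshot(name); c=arm.get_calibration(name)
    v,u=np.mgrid[:384,:512]
    R=cv2.Rodrigues(np.array(c['rvec'],float))[0]; t=np.array(c['tvec'],float).ravel()
    P=np.stack([(u-c['cx'])/c['fx']*d,(v-c['cy'])/c['fy']*d,d],-1)
    W=(P-t)@R
    W[d==0]=np.nan
    return im,W
def save(n,im,s=1.5): cv2.imwrite('pics/'+n,cv2.resize(im[:,:,::-1],None,fx=s,fy=s))
E
python3 - <<'E'
from h import *
np.set_printoptions(precision=3,suppress=True)
names="blue_tray_mid blue_tray_lip divider pen_tray_mid pan wash_bottle slide_box tube_rack cassette_a".split()
for cam in("scene","top"):
    im,W=cloud(cam); save(cam+'.png',im); np.save(cam+'.npy',W); np.save(cam+'_im.npy',im)
    for n in names:
        for r in arm.search_frame(cam,n)[:2]:
            x,y=map(int,np.round(r['xy'])); print(cam,n,r['xy'],round(r['p'],2),W[min(y,383),min(x,511)])
o=arm.get_obs(); print(o)
E
```

```text
scene blue_tray_mid [212.5, 133.7] 0.9 [ 0.42  -0.216  0.076]
scene blue_tray_lip [211.7, 136.0] 0.59 [ 0.511 -0.147  0.141]
scene divider [104.5, 167.0] 0.86 [ 0.712 -0.244  0.145]
scene divider [261.1, 179.8] 0.38 [ 0.429 -0.07   0.004]
scene pen_tray_mid [149.9, 175.1] 0.68 [ 0.681 -0.16   0.142]
scene pan [372.7, 247.8] 0.77 [0.492 0.224 0.003]
scene wash_bottle [163.8, 270.9] 0.83 [ 0.814 -0.014  0.11 ]
scene slide_box [230.8, 203.0] 0.84 [ 0.563 -0.065  0.033]
scene tube_rack [272.7, 341.3] 0.71 [0.794 0.165 0.053]
scene tube_rack [372.7, 249.6] 0.34 [0.499 0.225 0.005]
scene cassette_a [260.9, 179.2] 0.6 [ 0.428 -0.071  0.006]
scene cassette_a [280.7, 189.8] 0.51 [ 0.435 -0.013  0.003]
top blue_tray_mid [357.4, 258.0] 0.69 [ 0.463 -0.2    0.064]
top blue_tray_mid [182.8, 110.1] 0.38 [0.781 0.148 0.056]
top blue_tray_lip [355.3, 258.6] 0.58 [ 0.461 -0.196  0.065]
top divider [382.5, 232.0] 0.7 [ 0.511 -0.226  0.168]
top divider [266.9, 102.6] 0.4 [ 0.771 -0.028  0.121]
top pen_tray_mid [358.3, 163.7] 0.72 [ 0.653 -0.212  0.067]
top pen_tray_mid [183.2, 109.1] 0.43 [0.783 0.148 
[... 226 characters left out ...]
33]
top tube_rack [180.9, 111.2] 0.82 [0.779 0.153 0.054]
top cassette_a [267.9, 276.1] 0.72 [ 0.428 -0.022  0.002]
top cassette_a [295.0, 278.7] 0.59 [ 0.42  -0.079  0.005]
{'clock': 1.0, 'joints': array([57.147, 14.816,  1.232, 76.412, -0.002, 81.257]), 'joint_velocities': array([0.021, 0.031, 0.009, 0.078, 0.026, 0.013]), 'joint_torque': array([  0.   , -55.539,  34.474,   0.001,  -0.   ,   0.   ]), 'tcp_pos': array([0.225, 0.502, 0.231]), 'eef_rot': array([[-0.913,  0.408,  0.   ],
       [ 0.408,  0.913,  0.   ],
       [-0.   ,  0.   , -1.   ]]), 'wrist_force': array([0.016, 0.041, 0.577]), 'moment': array([ 0.007,  0.028, -0.015]), 'grip_force': 0.0, 'finger_gap': 0.08523748075414407}
```

View pics/scene.png

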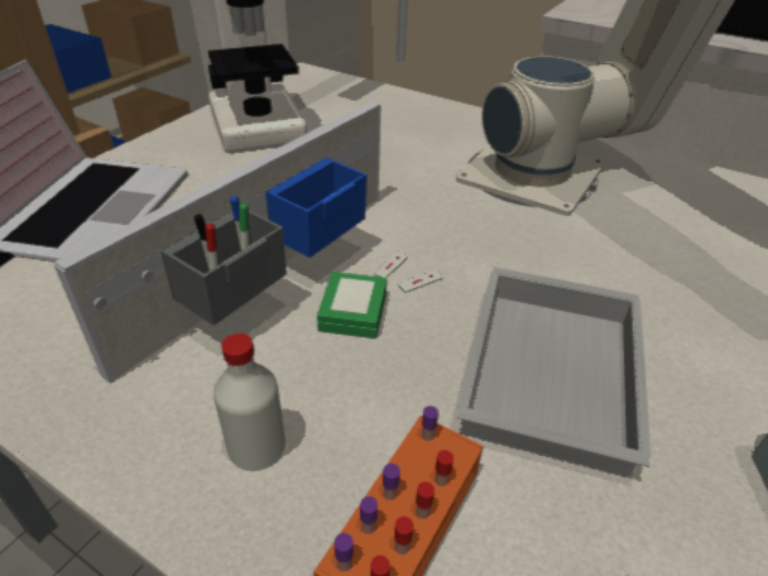

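View pics/top.png

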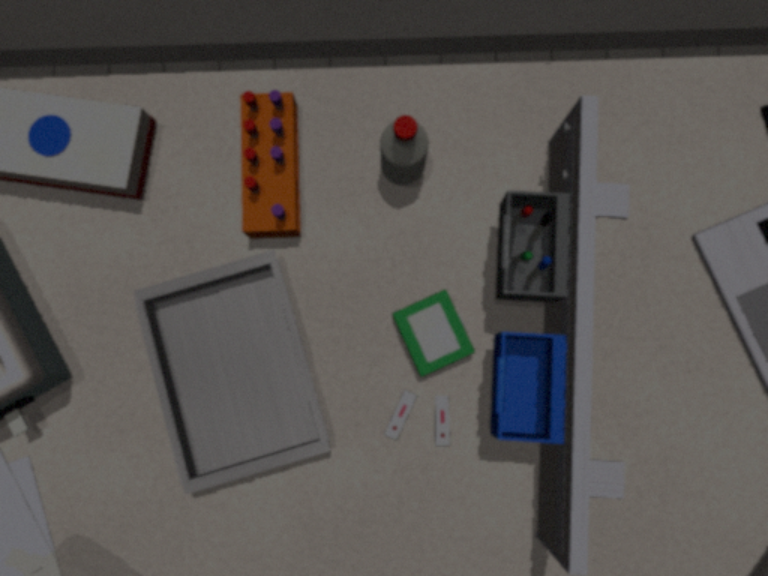

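The scene view shows the blue tray at (315,205) on the face towards the robot's left, the pen tray at (225,265) and the pan at (555,370). The top view has the blue tray at (530,388), the pen tray on its world +x side, and the pan at (232,370), turned a little. So tray +x is roughly world -X, away from the pen tray. Next I'll fit the geometry.

```bash
python3 - <<'E'
from h import *
np.set_printoptions(precision=4,suppress=True)
def rect(P):
    (c,s,a)=cv2.minAreaRect((P[:,:2]*1000).astype(np.float32)); return np.round(c,1),np.round(s,1),round(a,2)
for cam in("top","scene"):
    W=np.load(cam+'.npy'); im=np.load(cam+'_im.npy').astype(int); r,g,b=im[...,0],im[...,1],im[...,2]
    x,y,z=W[...,0],W[...,1],W[...,2]
    # divider top & face
    m=(np.abs(z-.182)<.008)&(y<-.15)&(y>-.35)&(x>.2)&(x<.9); P=W[m]; print(cam,'divtop',m.sum(),np.median(P[:,2]),rect(P),np.percentile(P[:,0],[1,99]))
    p=np.polyfit(P[:,0],P[:,1],1); print(' line',p,np.degrees(np.arctan(p[0])))
    bl=(b>r*1.6)&(b>g*1.4)&(x>.3)&(x<.62)&(y<-.1)&(y>-.32)
    m2=bl&(z>.132)&(z<.16); P=W[m2]; print(' blue rim',m2.sum(),np.median(P[:,2]),rect(P),np.percentile(P,[1,50,99],axis=0))
    P=W[bl]; print(' blue all',bl.sum(),rect(P),np.percentile(P,[1,99],axis=0))
    # lip: front part
    m3=(np.abs(z-.045)<.007)&(x>.3)&(x<.7)&(y>.05)&(y<.4); print(' panrim',m3.sum(),np.median(W[m3][:,2]),rect(W[m3]))
    m4=(np.abs(z-.14)<.012)&(x>.55)&(x<.76)&(y<-.12)&(y>-.23); print(' pen rim',m4.sum(),rect(W[m4]))
    m5=(y<-.1)&(y>-.24)&(x>.3)&(x<.9)&(z>.03)&(z<.175)&~bl&(cam=="scene"); 
    print(' bench z',np.median(z[(x>.3)&(x<.4)&(y>-.1)&(y<.05)]))
    # face: points with x in .30-.38 
    m6=(x>.3)&(x<.37)&(y<-.15)&(y>-.3)&(z>.05)&(z<.17)
    print(' face',m6.sum(),np.median(W[m6],axis=0))
    cv2.imwrite  # noqa
im=np.load('top_im.npy').astype(np.uint8); save('blue_top.png',im[205:310,310:400],6)
E
```

```text
top divtop 4037 0.1840547902039622 (array([ 540.5, -204.4]), array([ 87.1, 566.9]), 85.07) [0.2611 0.8131]
 line [-0.0776 -0.1925] -4.4381067661697955
 blue rim 1260 0.14218689169709792 (array([ 505.1, -182.9]), array([ 85.9, 210.4]), 84.99) [[ 0.3997 -0.2236  0.1329]
 [ 0.4644 -0.2052  0.1422]
 [ 0.5324 -0.1356  0.1461]]
 blue all 3579 (array([ 503.7, -183.1]), array([ 86.5, 234.6]), 85.05) [[ 0.4003 -0.2225  0.0622]
 [ 0.612  -0.1361  0.1774]]
 panrim 3373 0.04480241281741494 (array([522.1, 200.8]), array([329.7, 245.8]), 15.01)
 pen rim 1114 (array([ 632.7, -189.8]), array([ 80.5, 163.6]), 89.85)
 bench z -0.0005262579363093105
 face 598 [ 0.335  -0.2113  0.1186]
scene divtop 2702 0.1848383533256862 (array([ 541.6, -204.3]), array([ 88.7, 567.4]), 85.26) [0.2675 0.82  ]
 line [-0.079  -0.1868] -4.517286149783583
 blue rim 936 0.14169834091609057 (array([ 503.9, -183.7]), array([ 89. , 232.2]), 83.51) [[ 0.4009 -0.224   0.1322]
 [ 0.4758 -0.1977  0.1417]
 [ 0.5354 -0.1349  0.1457]]
 blue all 3010 (array([ 504.2, -183.7]), array([ 89. , 232.9]), 83.51) [[ 0.401  -0.2234  0.0656]
 [ 0.6172 -0.135   0.1613]]
 panrim 3339 0.045844927583780476 (array([514.6, 218. ]), array([330.1, 208.3]), 15.05)
 pen rim 1330 (array([ 632.7, -188.9]), array([ 82.2, 164.7]), 90.0)
 bench z 0.0005516678899029237
 face 468 [ 0.3313 -0.2106  0.1375]
```

View pics/blue_top.png

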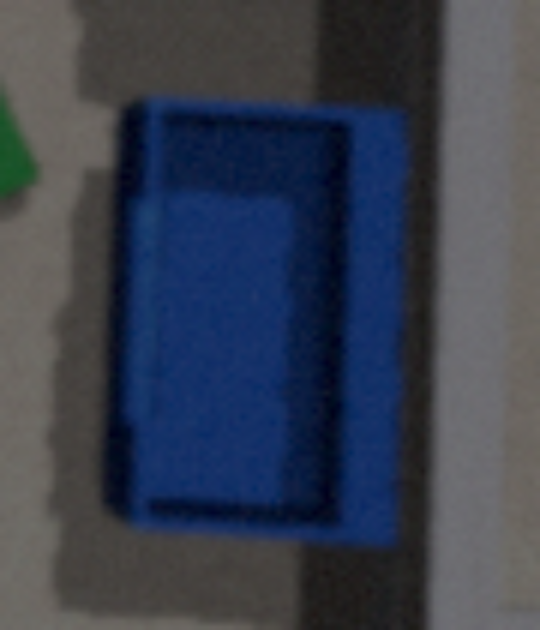

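The crop shows the lip as the lighter strip at column ~145, rows 195-425, on the tray's front wall. I'll refine the panel angle and the lip line.

```bash
python3 - <<'E'
from h import *
np.set_printoptions(precision=4,suppress=True)
for cam in("top","scene"):
    W=np.load(cam+'.npy'); im=np.load(cam+'_im.npy').astype(int); r,g,b=im[...,0],im[...,1],im[...,2]
    x,y,z=W[...,0],W[...,1],W[...,2]
    m=(z>.181)&(z<.19)&(y<-.19)&(y>-.3)&(x>.28)&(x<.8); P=W[m][:,:2]
    l=cv2.fitLine((P*1000).astype(np.float32),cv2.DIST_HUBER,0,.01,.01).ravel()
    a=np.arctan2(l[1],l[0]); a=(a+np.pi/2)%np.pi-np.pi/2; u=np.array([np.cos(a),np.sin(a)]);n=np.array([-u[1],u[0]])
    d=P@n; q=P@u; print(cam,'ang',np.degrees(a),'front/back',np.percentile(d,[2,50,98]),'len',np.percentile(q,[.5,99.5]))
    a=np.radians(-4.8);u=np.array([np.cos(a),np.sin(a)]);n=np.array([-u[1],u[0]])
    bl=(b>r*1.6)&(b>g*1.4)&(x>.3)&(x<.56)&(y<-.1)&(y>-.26)&(z>.135)&(z<.15); P=W[bl][:,:2]
    d=P@n;q=P@u
    print(' rim n',np.percentile(d,[1,3,50,97,99]),'u',np.percentile(q,[1,3,97,99]))
    print(np.histogram(d,bins=np.arange(-.2,-.08,.005)))
    f=d>-.108; print(' front edge slope',np.degrees(np.polyfit(q[f],d[f],1)[0]))
    m3=(np.abs(z-.045)<.004)&(x>.35)&(x<.63)&(y>.08)&(y<.34)
    lab=cv2.connectedComponentsWithStats(m3.astype(np.uint8)); k=1+np.argmax(lab[2][1:,4]); Q=W[lab[1]==k]
    print(' pan',len(Q),cv2.minAreaRect((Q[:,:2]*1000).astype(np.float32)))
c=arm.get_calibration('wrist');print(c)
E
```

```text
top ang -4.85664 front/back [-0.2003 -0.19   -0.1799] len [0.2993 0.8155]
 rim n [-0.182  -0.1805 -0.1661 -0.0983 -0.0975] u [0.4139 0.4151 0.5439 0.545 ]
(array([  0,   0,   0,  61, 194, 195, 207,  97,  12,  11,  14,  15,  18,
        11,  10,  15,  14,  14,  53, 196,  73,   0,   0]), array([-0.2  , -0.195, -0.19 , -0.185, -0.18 , -0.175, -0.17 , -0.165,
       -0.16 , -0.155, -0.15 , -0.145, -0.14 , -0.135, -0.13 , -0.125,
       -0.12 , -0.115, -0.11 , -0.105, -0.1  , -0.095, -0.09 , -0.085]))
 front edge slope -0.1740808564432762
 pan 2529 ((497.2864685058594, 213.2886962890625), (288.2525634765625, 208.91355895996094), 15.006300926208496)
scene ang -4.940733 front/back [-0.1996 -0.1862 -0.1407] len [0.3036 0.8174]
 rim n [-0.182  -0.1805 -0.162  -0.0971 -0.0965] u [0.4145 0.416  0.5461 0.5468]
(array([  0,   0,   0,  29,  74,  75,  95, 133,  18,  18,  17,  10,  17,
        15,  18,  14,  15,  15,  25, 116,  89,   1,   0]), array([-0.2  , -0.195, -0.19 , -0.185, -0.18 , -0.175, -0.17 , -0.165,
       -0.16 , -0.155, -0.15 , -0.145, -0.14 , -0.135, -0.13 , -0.125,
       -0.12 , -0.115, -0.11 , -0.105, -0.1  , -0.095, -0.09 , -0.085]))
 front edge slope -0.5671535513450114
 pan 2407 ((497.01031494140625, 213.2271728515625), (293.76556396484375, 208.3094024658203), 15.053838729858398)
{'fx': 297.3186396354542, 'fy': 297.3186396354542, 'cx': 249.24023362350437, 'cy': 191.86160974834, 'hand_eye': array([[-0.0011, -0.9551, -0.2964,  0.0759],
       [ 1.    , -0.0005, -0.002 ,  0.0011],
       [ 0.0018, -0.2964,  0.9551, -0.1414],
       [ 0.    ,  0.    ,  0.    ,  1.    ]])}
```

```bash
python3 -m inch '[[-0.486,-0.488,0,-19],[-0.486,-0.488,0,-19],[-0.486,-0.488,0,-19],[-0.486,-0.488,0,-19],[-0.486,-0.488,0,-19],[-0.486,-0.488,0,-19],[-0.486,-0.488,0,-19],[-0.486,-0.488,0,-19],[-0.486,-0.488,0,-19],[-0.486,-0.488,0,-19],[-0.486,-0.488,0,-19],[-0.486,-0.488,0,-19],[-0.486,-0.488,0,-19],[-0.486,-0.488,0,-19],[-0.486,-0.488,0,-19],[-0.486,-0.488,0,-19],[-0.486,-0.488,0,-19],[-0.486,-0.488,0,-19],[-0.486,-0.488,0,-19],[-0.486,-0.488,0,-19]]' 0.6 40
python3 - <<'E'
from h import *
np.set_printoptions(precision=4,suppress=True)
o=arm.get_obs(); R=o['eef_rot'];p=o['tcp_pos']; im,d=arm.snapshot('wrist'); save('w1.png',im)
print(R,p,o['joints'],o['finger_gap'])
c=arm.get_calibration('wrist'); v,u=np.mgrid[:384,:512]
dx=(u-c['cx'])/c['fx'];dy=(v-c['cy'])/c['fy'];th=np.hypot(dx,dy);k=np.tan(th)/np.maximum(th,1e-9)
H=c['hand_eye'];P=np.stack([dx*k*d,dy*k*d,d],-1)@H[:3,:3].T+H[:3,3]; W=P@R.T+p; W[d==0]=np.nan
x,y,z=W[...,0],W[...,1],W[...,2]; imi=im.astype(int);r,g,b=imi[...,0],imi[...,1],imi[...,2]
a=np.radians(-4.9);uu=np.array([np.cos(a),np.sin(a)]);n=np.array([-uu[1],uu[0]])
bl=(b>r*1.6)&(b>g*1.4)&(x>.3)&(x<.56)&(y<-.1)&(y>-.26)&(z>.136)&(z<.152)
Q=W[bl];dd=Q[:,:2]@n;q=Q[:,:2]@uu
print(bl.sum(),np.median(Q[:,2]),np.percentile(dd,[1,3,97,99]),np.percentile(q,[1,3,97,99]))
f=dd>-.115;print(np.percentile(dd[f],[2,50,98]),np.percentile(Q[f,2],[10,50,90]), 'tcp in n,u',p[:2]@n,p[:2]@uu)
np.save('w1.npy',W)
E
```

```text
clock: 2.67
tcp_pos: [0.4686, -0.1416, 0.2311]
eef_rot: [[-0.996, 0.089, -0.001], [0.089, 0.996, 0.001], [0.001, 0.0, -1.0]]
wrist_force: [0.4, 0.3, 0.6]
finger_gap: 0.0513
grip_force: 0.0
[[-0.996   0.0895 -0.0006]
 [ 0.0895  0.996   0.0005]
 [ 0.0007  0.0005 -1.    ]] [ 0.4686 -0.1416  0.2311] [-26.6579   8.9329  -6.4768  74.6359   0.0117 -21.525 ] 0.0512810318468397
4618 0.1419106469133193 [-0.1799 -0.1794 -0.0982 -0.0974] [0.4145 0.4151 0.5435 0.5454]
[-0.1134 -0.1023 -0.0973] [0.1397 0.1406 0.1416] tcp in n,u -0.10108361948822447 0.47895674422237966
```

View pics/w1.png

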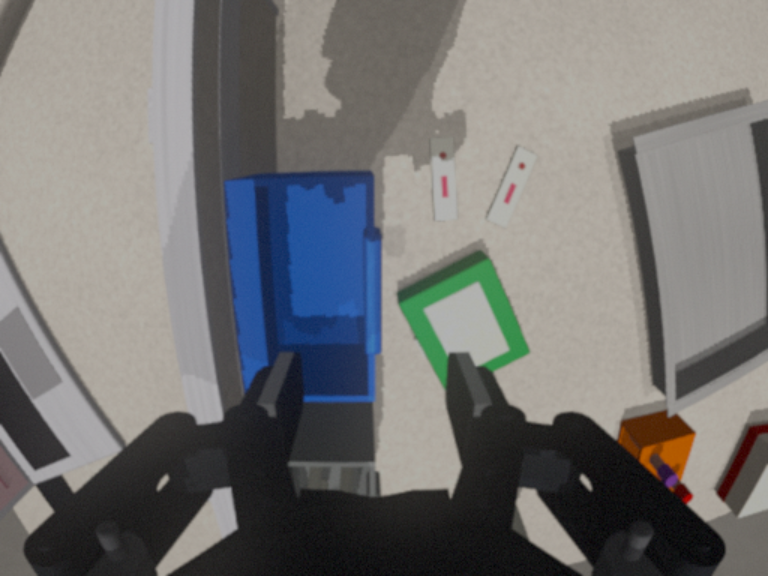

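The wrist view shows the lip at column ~372, rows 230-350, between the two fingers, with the tray interior clear. I'll descend, then grip.

```bash
python3 -m inch '[[0,-0.001,0.03,0],[0,-0.001,0.06,0],[0,-0.001,0.09,0],[0,-0.001,0.11,0],[0,-0.001,0.121,0],[0,-0.001,0.121,0],[0,-0.001,0.121,0]]'
python3 -m inch '[[0,0,0,0],[0,0,0,0],[0,0,0,0],[0,0,0,0],[0,0,0,0],[0,0,0,0],[0,0,0,0],[0,0,0,0]]' 0 30
```

```text
clock: 3.3
tcp_pos: [0.4686, -0.1419, 0.1107]
eef_rot: [[-0.996, 0.088, -0.0], [0.088, 0.996, 0.0], [0.0, 0.0, -1.0]]
wrist_force: [0.2, 0.4, 0.4]
finger_gap: 0.051
grip_force: 0.0
clock: 3.97
tcp_pos: [0.4694, -0.1431, 0.1114]
eef_rot: [[-0.996, 0.089, 0.002], [0.089, 0.996, -0.001], [-0.002, -0.001, -1.0]]
wrist_force: [-0.1, 3.1, 7.2]
finger_gap: 0.0096
grip_force: 29.2
```

```bash
python3 -m inch '[[0,0.0005,-0.0005,0],[0,0.0007,-0.0012,0],[0,0.0007,-0.0012,0],[0,0.0007,-0.0012,0]]' 0 40
```

```text
clock: 4.3
tcp_pos: [0.4693, -0.1428, 0.112]
eef_rot: [[-0.996, 0.089, 0.001], [0.089, 0.996, -0.001], [-0.001, -0.001, -1.0]]
wrist_force: [0.4, -3.0, 4.2]
finger_gap: 0.0091
grip_force: 39.6
```

```bash
python3 -m inch '[[0,-0.0003,-0.0012,0],[0,-0.0003,-0.0012,0],[0.003,-0.0003,-0.0012,0],[0.006,-0.0003,-0.0012,0],[0.009,-0.0003,-0.0012,0],[0.009,-0.0003,-0.0012,0]]'
```

```text
clock: 4.8
tcp_pos: [0.4596, -0.142, 0.1127]
eef_rot: [[-0.996, 0.089, 0.0], [0.089, 0.996, -0.0], [-0.0, -0.0, -1.0]]
wrist_force: [1.3, -4.8, -0.6]
finger_gap: 0.0092
grip_force: 39.2
```

```bash
python3 -m inch '[[0.002,-0.0005,0,0],[0.005,-0.0005,0,0],[0.008,-0.0006,0,0],[0.010,-0.0006,0,0],[0.010,-0.0006,0,0]]'
```

```text
clock: 5.22
tcp_pos: [0.4491, -0.1411, 0.1126]
eef_rot: [[-0.996, 0.089, -0.001], [0.089, 0.996, 0.0], [0.001, 0.0, -1.0]]
wrist_force: [0.3, -0.7, 1.0]
finger_gap: 0.0089
grip_force: 39.4
```

```bash
python3 -m inch '[[0.0015,0,0,0],[0.003,0,0,0],[0.003,0,0,0]]'; sleep 0; python3 -m inch '[[0.0015,0,0,0],[0.003,0,0,0],[0.003,0,0,0]]'
```

```text
clock: 5.47
tcp_pos: [0.4465, -0.141, 0.1126]
eef_rot: [[-0.996, 0.089, -0.0], [0.089, 0.996, 0.0], [0.0, 0.0, -1.0]]
wrist_force: [-0.3, 0.2, 0.6]
finger_gap: 0.0092
grip_force: 39.4
clock: 5.72
tcp_pos: [0.4436, -0.1408, 0.1126]
eef_rot: [[-0.996, 0.089, -0.0], [0.089, 0.996, 0.0], [0.0, 0.0, -1.0]]
wrist_force: [0.2, -0.8, 0.5]
finger_gap: 0.0094
grip_force: 39.3
```

```bash
for i in 1; do python3 -m inch '[[0.0015,0,0,0],[0.0025,0,0,0],[0.0025,0,0,0]]' | sed -n '2p;4p'; done;  python3 -m inch '[[0.0015,0,0,0],[0.0025,0,0,0],[0.0025,0,0,0]]'| sed -n '2p;4p'
```

```text
tcp_pos: [0.4409, -0.1405, 0.1124]
wrist_force: [0.6, -1.0, -2.4]
tcp_pos: [0.4386, -0.1404, 0.1126]
wrist_force: [0.2, -0.4, -1.2]
```

```bash
python3 -m inch '[[0.0015,0,0,0],[0.0025,0,0,0],[0.0025,0,0,0]]'| sed -n '2p;4p'
```

```text
tcp_pos: [0.4362, -0.1402, 0.1126]
wrist_force: [-0.1, -0.1, -0.9]
```

```bash
python3 -m inch '[[0.0015,0,0,0],[0.0025,0,0,0],[0.0025,0,0,0]]'| sed -n '2p;4p'
```

```text
tcp_pos: [0.4338, -0.14, 0.1127]
wrist_force: [-0.4, 0.4, -1.2]
```

```bash
python3 -m inch '[[0.001,0,0,0],[0.002,0,0,0],[0.002,0,0,0]]'| sed -n '2p;4p'
```

```text
tcp_pos: [0.4318, -0.1398, 0.1127]
wrist_force: [-0.0, 0.1, -1.0]
```

```bash
python3 -m inch '[[0.001,0,0,0],[0.002,0,0,0],[0.002,0,0,0]]'| sed -n '2p;4p'
```

```text
tcp_pos: [0.43, -0.1397, 0.1127]
wrist_force: [0.4, -0.6, -0.9]
```

```bash
python3 -m inch '[[0.001,0,0,0],[0.002,0,0,0],[0.002,0,0,0]]'| sed -n '2p;4p'
```

```text
tcp_pos: [0.4291, -0.1398, 0.113]
wrist_force: [5.6, -1.2, -3.9]
```

```bash
python3 -m inch '[[0.001,0,0,0],[0.001,0,0,0],[0.001,0,0,0]]'| sed -n '2p;4p'
```

```text
tcp_pos: [0.4288, -0.14, 0.1132]
wrist_force: [8.2, -1.7, -5.2]
```

```bash
python3 -m inch '[[-0.003,0,0,0],[-0.006,0,0,0],[-0.0075,0,0,0],[-0.0075,0,0,0],[-0.0075,0,0,0]]'| sed -n '2p;4p'
```

```text
tcp_pos: [0.4343, -0.14, 0.1125]
wrist_force: [-0.7, 0.2, -1.0]
```

```bash
python3 -m inch '[[0,0.001,0,0],[0,0.002,0,0],[0,0.003,0,0],[0,0.003,0,0]]'| sed -n '2p;4p'
```

```text
tcp_pos: [0.4346, -0.1368, 0.1127]
wrist_force: [-0.8, 0.0, -1.3]
```

```bash
python3 -m inch '[[0,0.001,0,0],[0,0.002,0,0],[0,0.003,0,0],[0,0.003,0,0]]'| sed -n '2p;4p'
```

```text
tcp_pos: [0.435, -0.1339, 0.1127]
wrist_force: [0.1, -0.3, -1.6]
```

```bash
python3 -m inch '[[0,0.002,0,0],[0,0.004,0,0],[0,0.006,0,0],[0,0.006,0,0]]'| sed -n '2p;4p'
```

```text
tcp_pos: [0.4355, -0.1277, 0.1127]
wrist_force: [0.5, 0.0, -1.1]
```

The tray is off its studs without any force build-up. Now I'll carry it over the pan.

```bash
python3 -m inch '[[0,0.015,0,0],[0,0.035,-0.015,0],[0,0.065,-0.035,0],[-0.003,0.10,-0.05,-3],[-0.005,0.13,-0.05,-6],[-0.007,0.16,-0.05,-9],[-0.009,0.19,-0.05,-12],[-0.011,0.22,-0.05,-15],[-0.013,0.25,-0.05,-18],[-0.015,0.28,-0.05,-20],[-0.016,0.31,-0.05,-20],[-0.017,0.34,-0.05,-20],[-0.0176,0.36,-0.05,-20],[-0.0176,0.375,-0.05,-20],[-0.0176,0.382,-0.05,-20],[-0.0176,0.382,-0.05,-20],[-0.0176,0.382,-0.05,-20]]'
python3 - <<'E'
from h import *
im,W=cloud('scene'); save('s2.png',im)
x,y,z=W[...,0],W[...,1],W[...,2]; i=im.astype(int);r,g,b=i[...,0],i[...,1],i[...,2]
bl=(b>r*1.6)&(b>g*1.4)&(x>.35)&(x<.65)&(y<.35)&(y>.1); print(np.nanpercentile(W[bl],[1,50,99],axis=0))
E
```

```text
clock: 10.55
tcp_pos: [0.4869, 0.2505, 0.1625]
eef_rot: [[-0.966, -0.257, -0.0], [-0.257, 0.966, -0.0], [0.0, -0.0, -1.0]]
wrist_force: [0.3, 0.1, -2.1]
finger_gap: 0.0095
grip_force: 39.2
[[0.42973824 0.16570846 0.11563538]
 [0.5521724  0.21617718 0.16254641]
 [0.57117941 0.26743465 0.20491431]]
```

View pics/s2.png

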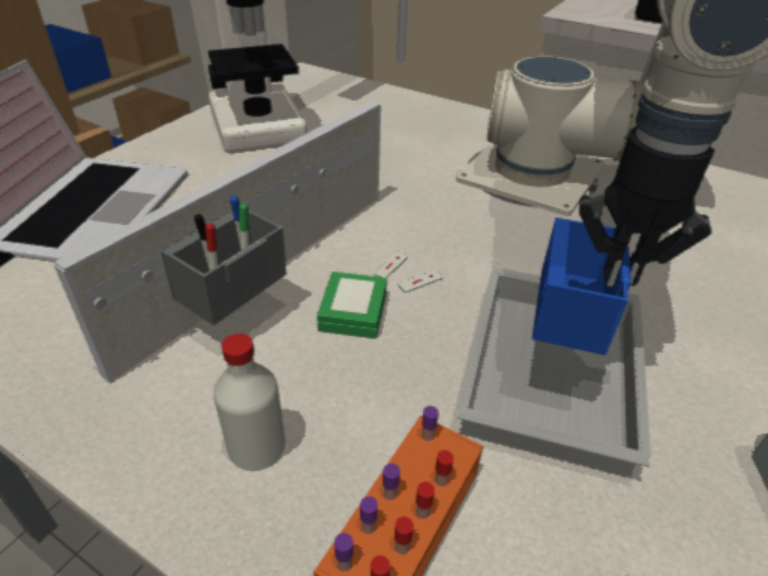

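The picture shows the tray level in the gripper at (585,285), over the pan, with the other items where they were. Lowering it now.

```bash
python3 -m inch '[[0,0,0.025,0],[0,0,0.05,0],[0,0,0.075,0],[0,0,0.092,0],[0,0,0.101,0],[0,0,0.105,0],[0,0,0.105,0],[0,0,0.105,0]]'| sed -n '2p;4p'
```

```text
tcp_pos: [0.4877, 0.2506, 0.0586]
wrist_force: [-0.1, -0.0, -1.5]
```

```bash
python3 -m inch '[[0,0,0.001,0],[0,0,0.002,0],[0,0,0.003,0],[0,0,0.003,0]]'| sed -n '2p;4p'
```

```text
tcp_pos: [0.4872, 0.2509, 0.0549]
wrist_force: [-0.3, -0.5, -1.1]
```

```bash
python3 -m inch '[[0,0,0.001,0],[0,0,0.002,0],[0,0,0.002,0]]'| sed -n '2p;4p'
```

```text
tcp_pos: [0.487, 0.2508, 0.0525]
wrist_force: [0.3, -0.3, -1.5]
```

```bash
python3 -m inch '[[0,0,0.001,0],[0,0,0.0015,0],[0,0,0.0015,0]]'| sed -n '2p;4p'
```

```text
tcp_pos: [0.487, 0.2508, 0.0522]
wrist_force: [-4.2, -1.6, 10.8]
```

```bash
python3 -m inch '[[0,0,0.001,0],[0,0,0.0015,0],[0,0,0.0015,0]]'| sed -n '2p;4p'
```

```text
tcp_pos: [0.487, 0.2509, 0.0521]
wrist_force: [-10.8, -3.3, 26.1]
```

```bash
python3 -m inch '[[0,0,-0.001,0],[0,0,-0.0024,0],[0,0,-0.0024,0],[0,0,-0.0024,0]]'| sed -n '2p;4p'
```

```text
tcp_pos: [0.4871, 0.2508, 0.0522]
wrist_force: [-1.8, -0.0, 4.2]
```

```bash
python3 -m inch '[[0,0,0,0],[0,0,0,0],[0,0,0,0],[0,0,0,0],[0,0,0,0]]' 0.35
python3 - <<'E'
from h import *
im,W=cloud('scene'); save('s3.png',im)
im,W=cloud('top'); 
E
```

```text
clock: 13.1
tcp_pos: [0.4871, 0.2508, 0.0519]
eef_rot: [[-0.966, -0.257, -0.0], [-0.257, 0.966, -0.0], [0.0, -0.0, -1.0]]
wrist_force: [0.5, 0.0, 0.1]
finger_gap: 0.0299
grip_force: 0.0
```

View pics/s3.png

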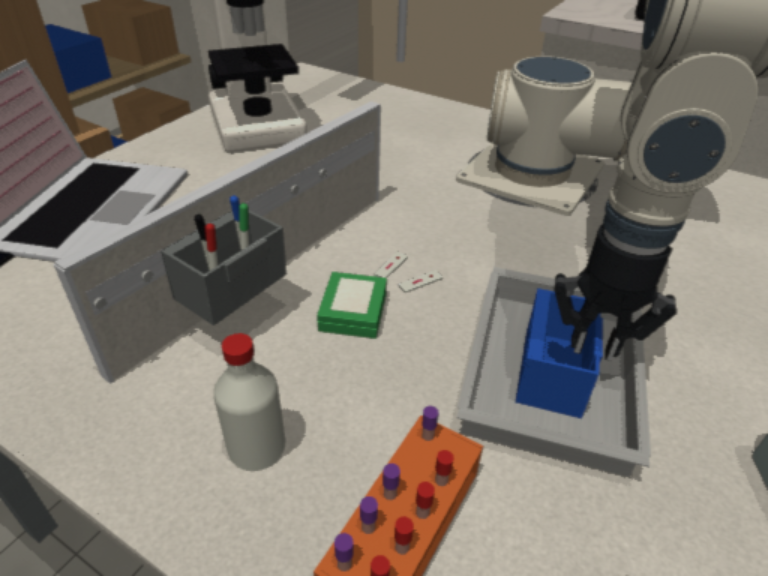

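The tray stands upright in the pan at (560,350) with the fingers free on both sides of the lip. Retreating straight up.

```bash
python3 -m inch '[[0,0,-0.01,0],[0,0,-0.03,0],[0,0,-0.06,0],[0,0,-0.1,0],[0,0,-0.14,0],[0,0,-0.16,0],[0,0,-0.16,0],[0,0,-0.16,0]]'
python3 - <<'E'
from h import *
im,W=cloud('scene'); save('s4.png',im)
x,y,z=W[...,0],W[...,1],W[...,2]; i=im.astype(int);r,g,b=i[...,0],i[...,1],i[...,2]
bl=(b>r*1.6)&(b>g*1.4)&(x>.35)&(x<.65)&(y<.35)&(y>.1); P=W[bl];print(np.nanpercentile(P,[1,50,99],axis=0))
t=P[P[:,2]>.075];print(np.percentile(t[:,2],[50,98]),cv2.minAreaRect((t[:,:2]*1000).astype(np.float32)))
E
```

```text
clock: 13.87
tcp_pos: [0.4875, 0.251, 0.2141]
eef_rot: [[-0.966, -0.257, 0.003], [-0.257, 0.966, 0.001], [-0.003, 0.0, -1.0]]
wrist_force: [0.2, -0.6, -0.8]
finger_gap: 0.0299
grip_force: 0.0
[[0.42848991 0.16613047 0.00595331]
 [0.51106812 0.21787271 0.05283232]
 [0.57102026 0.26695381 0.08506392]]
[0.08318467 0.08530811] ((497.6233215332031, 215.7257537841797), (134.31243896484375, 83.1928482055664), 14.791121482849121)
```

View pics/s4.png

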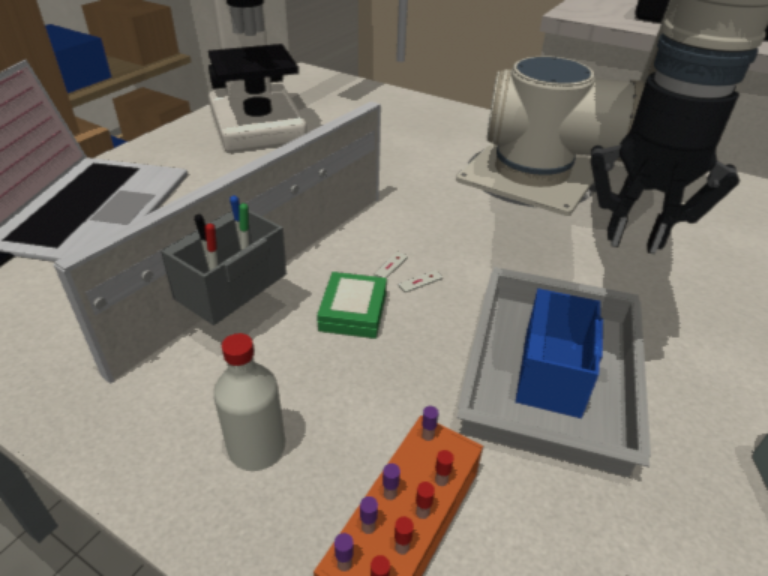

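The tray stands upright in the middle of the pan with its rim at z = 0.083, the gripper is clear, and nothing else has moved.

```bash
python3 -c "
from cell import arm; print(arm.hand_in())"
```

```text
the job is handed in; nothing more can be done
None
```

The blue tray came off its studs without force and stands upright in the soaking pan, the pen tray still hangs and nothing else moved in the camera views; I handed the job in at about 14 s (limit 54 s), and no verdict came back.

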